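# Put the long microscope objective away and latch its case

## Robot

A 6-joint arm with a two-finger parallel gripper is mounted at the origin on the work surface. World frame = base frame: x ahead of the robot, y to its left, z up, the work surface at z = 0. Lengths are in m, angles in degrees, forces in N, time in s.
With the tool pointing down it reaches from about 0.4 to 0.825 m from the base axis. Payload 7 kg.
Tool frame: the origin (TCP) lies midway between the tips of the shut fingers; the grasp point (between the pads) lies 19 mm behind it; z points along the fingers, y is the line along which they close (so a half turn about z gives the same grasp; the last joint's range is limited). The gripper opens to 88 mm and grips with 3 to 60 N. Pads are 19 mm wide; open, the fingers measure 130 mm over their backs; the gripper's body (78 mm by 193 mm) begins 47 mm behind the grasp point.
Start: joints at [-49.784, 20.546, 0.682, 0, -70.136, -16.507], TCP at [0.271, -0.618, 0.227] pointing down, gripper open.
Joint ranges: [-176.03, 176.03], [-82.01, 121.73], [-58.28, 71.71], [-173.87, 95.51], [-174.79, -0.11], [-173.66, 173.66]. Speed limits (degrees/s): [136.94, 136.94, 172.46, 180, 180, 180].

## Interface

Orientations are given as a 3x3 rotation matrix whose columns are the frame's x, y, z axes.
In Python, from rig import robot gives the robot as it stands. Calls block until the motion is done:
- robot.goto(position, orientation): joint-space move of the TCP to a pose.
- robot.servo_line(position, ori=None, speed=0.15): straight line of the TCP; ori=None keeps the orientation; speed is the mean speed in m/s.
- robot.movej(angles): joint-space move.
- robot.move_gripper(opening): opening from 0.0 (shut) to 1.0 (fully open); the grip force is fixed at half the most; returns when the fingers have stopped.
- robot.dwell(seconds).
- robot.ik(position, orientation): joint angles nearest the present ones, or None.
- robot.grab_frame(name): name is "scene" or "top"; returns (picture, depth): 384x512x3 uint8, red, green, blue; 384x512 float32, m along the optical axis (not along the pixel's ray), 0 where there is no reading.
- robot.camera_info(name): a dict with "vfov" (degrees; the focal length in pixels is half the picture's height over the tangent of half this angle, whatever the lens; pixels are square), "cx", "cy" (the principal point, pixels), "view" (4x4, takes a point from world to camera coordinates). Camera axes: x right, y down, z forward; pixel columns grow to the right and rows downward; lengths in m; the calibration is good to about 2 mm. A picture is of the moment at which its call begins. camera_info takes no time and is no camera call.
A pose or a line that the arm cannot do raises robot.Unreachable and nothing moves.
- robot.job_done(): hands the job in; it is judged then, once.
Readings, each from a call of its own:
- robot.read_t(): time.
- robot.read_qpos(): joint angles.
- robot.read_qvel(): joint speeds.
- robot.read_effort(): joint torques, N m.
- robot.read_position(): TCP position.
- robot.read_tcp_rot(): TCP orientation.
- robot.read_force(): force on the tool from outside, world axes, zero at the start.
- robot.read_ft_torque(): the same for the moment, N m.
- robot.read_grip_width(): opening from 0.0 (shut) to 1.0 (fully open).
- robot.read_finger_force(): force on a finger pad.
Only numpy, scipy, OpenCV 4.12 (cv2) and the standard library are available. Lean on these libraries where they do the work, as an engineer would, in place of code of your own. Each camera call takes 0.05 s, during which the arm holds its last target. There are 200 camera calls.

## Task

Put the longest objective from the parts tray upright into the empty well of the instrument case without dropping it, then close the lid, and last swing the hasp on the lid's front edge down over the staple until it lies flat against the case. Leave the other objectives and the eyepiece where they are.

Things in the scene. Friction and masses are not known exactly. Their poses are not given: they have to be found in the camera images.
- case: Fixed grey hard case, bottom half, 240 (x) x 170 (y) mm, rim 50 mm high. Origin: centre of underside, z up. Lid hinged on its +y rim. Front faces its -y: a steel wire staple there, 30 to 42 mm above the bench, stands 9.5 mm proud. A white insert, top 38 mm up, has two round wells 31 mm wide, 26 mm deep at x = -50 mm (empty) and +50 mm (taken), y = 0.
- well (a point): Centre of the floor of the empty well, 12 mm above the bench, 26 mm below the insert's top.
- lid_hinge (a point): Middle of the lid's hinge axis, on the case's far (+y) rim, 50 mm above the bench; the axis runs along the case's x.
- lid (a joint): Lid angle, rad: 0 closed, growing as it opens; starts wide open (1.6 to 1.9), leaning away from the case's front. Stiff hinge: stays where left, needs 3 to 6 N at its front edge. The lid is a shell 240 x 170 mm, 32 mm deep (its top 82 mm above the bench when closed).
- lid_edge (a point): Middle of the lid's front edge, on its outer (top) face: 170 mm from the hinge axis along the lid and 32 mm out along the lid's outward normal.
- hasp (a joint): Hasp angle relative to the lid, rad: 0 is closed, hanging against the case's front with the staple in its slot; about 1.57 sticks straight out from the lid's front. Light friction (about 1 N at its end) holds it where it is left; it starts at 1.0 to 1.7.
- hasp_pivot (a point): Middle of the hasp's pivot axis (parallel to the lid's hinge), in mid-thickness of the hasp, 6 mm in front of the lid's front face; 62 mm above the bench when the lid is closed.
- hasp_end (a point): Middle of the hasp's free end, 46 mm from the pivot. The hasp is a steel plate 34 mm wide, 8 mm thick, with a 10 x 18 mm slot whose centre is 26 mm from the pivot. When closed the staple ends flush in the slot.
- tray: Fixed white parts tray, 200 x 75 x 24 mm, walls and floor 4 mm, three equal compartments in a row along its x; origin: centre of its underside. Each compartment holds one upright part; which is where varies.
- long_objective: The objective to put away: 62 mm tall, loose, standing upright on its thread end in the tray (28 mm wide aluminium barrel from 7 to 52 mm above its origin, thread end 20 mm wide below, tapering to 18 mm at the top). Origin: centre of its underside, z up its axis. About 0.14 kg.
- short_objective: Same look and barrel width, only 40 mm tall, in the tray; leave alone. Origin: centre of its underside.
- eyepiece: Black eyepiece, 44 mm tall, 24 mm wide below and 36 mm wide above, in the tray; leave alone. Origin: centre of its underside.
- stored_objective: Same look, 52 mm tall, already standing in the other well of the case; leave alone. Origin: centre of its underside.

How it is judged (in metres and radians):
On the way, in this order (a step that is already met when the one before it is completed fails the run):
1. the long objective is lifted clear out of the tray (its underside at least 40 mm above the bench) (height (world z) of long_objective above 0.04 m), for 0.1 s.
2. the long objective stands fully home in the empty well and is let go, with the lid still open (z of long_objective in the frame of well between -0.003 and 0.003 m and horizontal distance between long_objective and well below 0.004 m and angle between long_objective's own z axis and vertical below 0.12 rad and contact force between the fingers and long_objective below 0.1 N and value of joint lid above 1.2 rad), for 0.2 s.
3. the lid is closed over the seated objective (within 0.04 rad), with the hasp still swung out (more than 0.5 rad) (z of long_objective in the frame of well between -0.003 and 0.003 m and horizontal distance between long_objective and well below 0.004 m and angle between long_objective's own z axis and vertical below 0.12 rad and value of joint lid below 0.04 rad and value of joint hasp above 0.5 rad), for 0.2 s.
4. the hasp is swung down over the staple (within 0.12 rad of flat) with the lid still closed (value of joint lid below 0.04 rad and value of joint hasp below 0.12 rad), for 0.2 s.
At the end, for the whole second after the job is handed in: The long objective rests upright (7 deg), thread end down, in the formerly empty well: within 3 mm of its floor and 4 mm of its centre. The lid is closed within 0.04 rad (7 mm at its edge) and the hasp lies over the staple within 0.12 rad (5 mm at its end) of flat (all of step 4 and z of long_objective in the frame of well between -0.003 and 0.003 m and horizontal distance between long_objective and well below 0.004 m and angle between long_objective's own z axis and vertical below 0.12 rad and linear speed of long_objective below 0.02 m/s); the robot touches nothing.
It fails at once if the short objective is moved by more than 15 mm (distance of short_objective from where it was at the start of the episode above 0.015 m).
It fails at once if the eyepiece is moved by more than 15 mm (distance of eyepiece from where it was at the start of the episode above 0.015 m).
It fails at once if the objective stored in the case is moved by more than 15 mm (distance of stored_objective from where it was at the start of the episode above 0.015 m).
It fails at once if the long objective is dropped (moves faster than 0.7 m/s while the fingers do not touch it, as after a fall of about 25 mm) (contact force between the fingers and long_objective below 0.1 N and linear speed of long_objective above 0.7 m/s).
It also fails if it takes over 59 s, if anything falls off the work surface, if the arm or the gripper's body presses on something with over 40 N, if the wrist force passes 120 N, or if a joint passes its speed limit or range.

## Working session

There is one attempt and no reset: what is moved stays moved. The work goes in short steps, each a Python script; the robot and the scene stay as the last script left them, time stands still between calls to the robot, and variables do not carry over. Pictures are saved under pics/ and viewed, at most 10 in all, crops included, and the job is handed in when it is done.

```bash
ls; mkdir -p pics; cat > h.py <<'E'
from rig import robot
import numpy as np, cv2
def cam(n):
    c=robot.camera_info(n); f=192/np.tan(np.radians(c['vfov'])/2); return f,c['cx'],c['cy'],np.array(c['view'])
def cloud(n,d):
    f,cx,cy,V=cam(n); v,u=np.mgrid[:384,:512]
    P=np.stack([(u-cx)/f*d,(v-cy)/f*d,d],-1); T=np.linalg.inv(V)
    W=P@T[:3,:3].T+T[:3,3]; W[d==0]=np.nan; return W
def ray(n,u,v,z):
    f,cx,cy,V=cam(n); T=np.linalg.inv(V); r=T[:3,:3]@np.array([(u-cx)/f,(v-cy)/f,1]); o=T[:3,3]
    return o+r*(z-o[2])/r[2]
E
python3 - <<'E'
from h import *
for n in('scene','top'):
    p,d=robot.grab_frame(n); np.savez(f'{n}0.npz',p=p,d=d); cv2.imwrite(f'pics/{n}0.png',cv2.resize(p[:,:,::-1],(768,576)))
    T=np.linalg.inv(cam(n)[3]); print(n,cam(n)[:3],T[:3].round(3), robot.camera_info(n).keys())
print(robot.read_t(),robot.read_tcp_rot())
E
```

```text
pics
scene (np.float64(440.5447355995983), 257.05862068259137, 192.26556644488537) [[ 0.785  0.414 -0.462  0.953]
 [ 0.62  -0.496  0.609 -0.582]
 [ 0.023 -0.763 -0.645  0.696]] dict_keys(['vfov', 'cx', 'cy', 'view'])
top (np.float64(489.8044241552341), 256.6972554875708, 190.92309508044144) [[ 1.000e-03 -9.870e-01  1.630e-01  3.750e-01]
 [-1.000e+00  1.000e-03  1.400e-02 -4.800e-02]
 [-1.400e-02 -1.630e-01 -9.870e-01  1.083e+00]] dict_keys(['vfov', 'cx', 'cy', 'view'])
0.1 [[-9.15649867e-01 -4.01976107e-01 -7.28734320e-04]
 [-4.01976744e-01  9.15648928e-01  1.31809372e-03]
 [ 1.37422618e-04  1.49984659e-03 -9.99998866e-01]]
```

View pics/scene0.png

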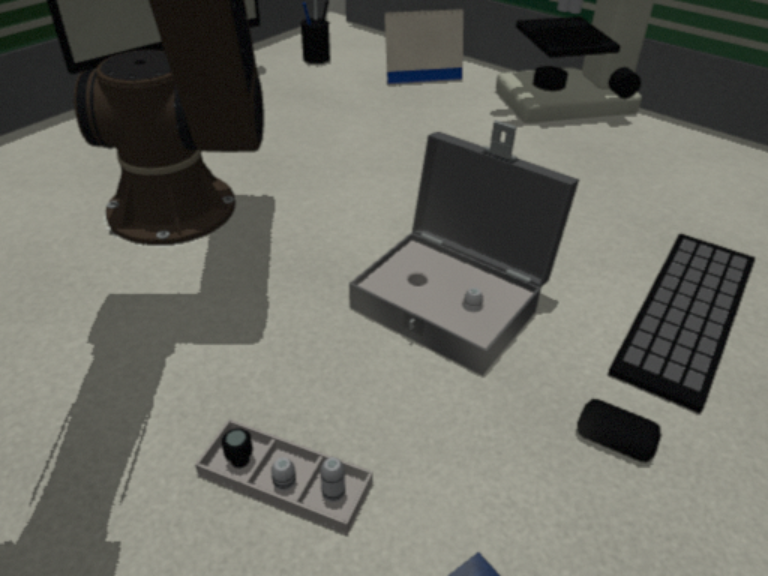

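View pics/top0.png

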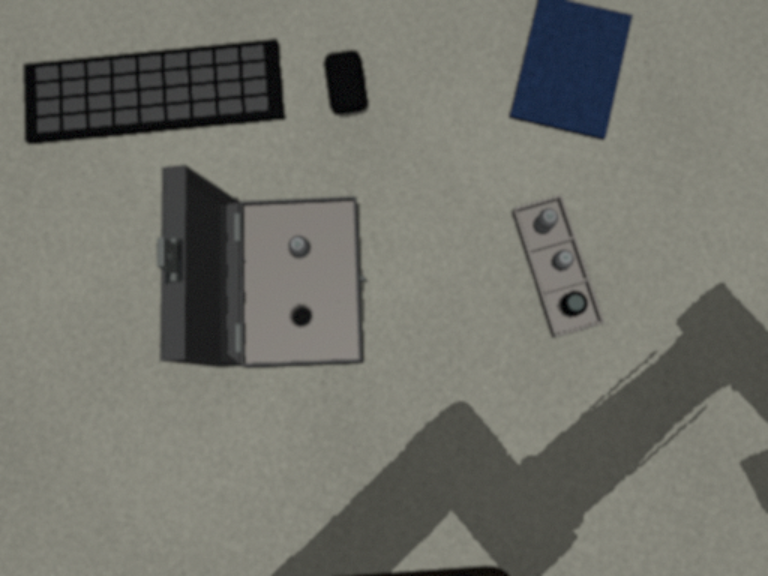

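The scene view shows the open case (empty well at (417,279), staple (412,322)). In the tray, the long objective is in the end compartment at (332,478). The top view shows the empty well at (301,315), the stored objective at (298,246), the long objective at (545,220) and the hasp near (165,252), all in 1.5x pixels.

```bash
python3 - <<'E'
from h import *
for n in('top','scene'):
    z=np.load(n+'0.npz'); p,d=z['p'],z['d']; W=cloud(n,d); X,Y,Z=W[...,0],W[...,1],W[...,2]
    print(n,'bench z',np.nanmedian(Z[(abs(X-.55)<.05)&(abs(Y+.1)<.05)]))
    # tray objects
    u,v=(545,220) if n=='top' else (332,478); L=W[int(v/1.5),int(u/1.5)]; print('long approx',L)
    T=(np.hypot(X-L[0],Y-L[1])<.16)&(Y<-.2)
    tall=T&(Z>.03); k,lab,st,ce=cv2.connectedComponentsWithStats(tall.astype(np.uint8))
    for i in range(1,k):
        if st[i,4]<15: continue
        m=lab==i; zt=np.nanpercentile(Z[m],97); c=m&(Z>zt-.004)
        print(' obj',ce[i].round(),st[i,4],'ztop',zt.round(4),'topc',W[c].mean(0).round(4),'all',((np.nanmin(W[m],0)+np.nanmax(W[m],0))/2).round(4))
    tr=T&(Z>.014)&(Z<.028); pts=W[tr][:,:2].astype(np.float32); 
    k,lab,st,ce=cv2.connectedComponentsWithStats(((Z>.014)&T).astype(np.uint8)); j=1+np.argmax(st[1:,4])
    print(' tray rect',cv2.minAreaRect(W[lab==j][:,:2].astype(np.float32)))
    # insert & well
    u,v=(301,315) if n=='top' else (417,279)
    g=p.astype(int).sum(2); u,v=int(u/1.5),int(v/1.5)
    sub=np.zeros_like(g,np.uint8); r=14; s=g[v-r:v+r+1,u-r:u+r+1]; th=(np.median(s)+s.min())/2
    sub[v-r:v+r+1,u-r:u+r+1]=s<th; k,lab,st,ce=cv2.connectedComponentsWithStats(sub); j=1+np.argmax(st[1:,4])
    print(' well',ce[j],st[j],ray(n,*ce[j],.038))
    w=ray(n,*ce[j],.038)
    ins=(abs(Z-.038)<.004)&(np.hypot(X-w[0]-.05,Y-w[1])<.2)
    print(' insert z',np.median(Z[ins]),cv2.minAreaRect(W[ins][:,:2].astype(np.float32)))
    rim=(abs(Z-.050)<.004)&(np.hypot(X-w[0]-.05,Y-w[1])<.2); print(' rim',cv2.minAreaRect(W[rim][:,:2].astype(np.float32)))
    st_=(Z>.055)&(Z<.07)&(np.hypot(X-w[0]-.1,Y-w[1])<.03); print(' stored',st_.sum(),np.nanmean(W[st_],0))
    lid=(Z>.1)&(np.hypot(X-w[0]-.05,Y-w[1]-.11)<.16); q=W[lid]
    if len(q)>50:
        print(' lid',len(q),q.min(0),q.max(0)); hi=q[q[:,2]>q[:,2].max()-.02]; print(' hi',hi.mean(0),hi.min(0),hi.max(0))
E
```

```text
top bench z 0.0005729575552153587
long approx [ 0.63893759 -0.25977391  0.06821857]
 obj [364. 146.] 174 ztop 0.07 topc [ 0.6442 -0.2659  0.0681] all [ 0.6444 -0.2661  0.0506]
 obj [375. 172.] 132 ztop 0.0474 topc [ 0.5889 -0.2914  0.0453] all [ 0.5898 -0.2919  0.0391]
 obj [382. 202.] 243 ztop 0.052 topc [ 0.5235 -0.3019  0.0499] all [ 0.5237 -0.3026  0.0429]
 tray rect ((0.584031879901886, -0.2854427397251129), (0.19963808357715607, 0.07661338150501251), 15.894598960876465)
 well [200.50724638 210.19565217] [194 204  14  13 138] [0.50561295 0.08741548 0.038     ]
 insert z 0.038423511417310374 ((0.5561030507087708, 0.0950654149055481), (0.24854274094104767, 0.1974519044160843), 6.9516777992248535)
 rim ((0.5567448735237122, 0.10411003977060318), (0.24105027318000793, 0.20377564430236816), 2.2461864948272705)
 stored 120 [0.60545263 0.09163862 0.06190697]
 lid 3952 [0.43090079 0.17917978 0.1001077 ] [0.67270097 0.2413502  0.27018535]
 hi [0.55012122 0.21866108 0.26362147] [0.53414544 0.21460095 0.25073338] [0.56840564 0.22476247 0.27018535]
scene bench z -0.0005080033659902727
long 
[... 320 characters left out ...]
.0494]
 tray rect ((0.5892779231071472, -0.28322920203208923), (0.1883670538663864, 0.07706718146800995), 15.889322280883789)
 well [277.81395349 186.19767442] [272 182  13   9  86] [0.50608044 0.08666913 0.038     ]
 insert z 0.037711723202481506 ((0.5573035478591919, 0.0864117294549942), (0.24128872156143188, 0.17919321358203888), 1.550247073173523)
 rim ((0.5543558597564697, 0.10679726302623749), (0.2435191422700882, 0.20980602502822876), 2.9152708053588867)
 stored 77 [0.60768721 0.08923983 0.06122122]
 lid 5126 [0.42915653 0.17948806 0.10000763] [0.67282897 0.24208114 0.26773371]
 hi [0.55132807 0.21855895 0.25900392] [0.53356731 0.21385148 0.24773718] [0.56877608 0.22581289 0.26773371]
```

```bash
cat >> h.py <<'E'
def down(yaw):  # tool down, closing axis (y) at world yaw degrees
    a=np.radians(yaw); y=np.array([np.cos(a),np.sin(a),0]); z=np.array([0,0,-1.]); return np.column_stack([np.cross(y,z),y,z])
def best(p,yaws):
    q0=np.array(robot.read_qpos()); c=[(abs(np.array(j)-q0).max(),y) for y in yaws if (j:=robot.ik(p,down(y))) is not None]
    print('yaw options',c); return down(min(c)[1])
E
python3 - <<'E'
from h import *
L=np.array([.645,-.2667])
R=best([*L,.12],[105.9,-74.1])
robot.goto([*L,.12],R); robot.servo_line([*L,.034],speed=.1)
print(robot.read_force()); robot.move_gripper(0.0)
print(robot.read_grip_width()*88,robot.read_finger_force(),robot.read_position())
robot.servo_line([*L,.18],speed=.12); print(robot.read_grip_width()*88,robot.read_finger_force(),robot.read_t(),robot.read_force())
W=[.5058,.087]
R=best([*W,.16],[2,-178]); robot.goto([*W,.16],R); print(robot.read_position(),robot.read_t(),robot.read_force(),robot.read_qpos())
for n in('scene','top'):
    p,d=robot.grab_frame(n); np.savez(f'{n}1.npz',p=p,d=d)
p=np.load('scene1.npz')['p']; cv2.imwrite('pics/s1.png',cv2.resize(p[90:270,180:420,::-1],(800,600),interpolation=cv2.INTER_CUBIC))
E
```

```text
yaw options [(np.float64(51.07998377983051), 105.9), (np.float64(128.92001622016952), -74.1)]
[ 1.29713475 -0.64886464  0.43949921]
27.431104736904608 29.980088510164933 [ 0.64498285 -0.26670612  0.03394779]
26.99643866954152 29.97778247201495 5.3583 [-0.27911879 -0.09059867 -0.61994692]
yaw options [(np.float64(217.88057614128076), 2), (np.float64(38.216195335099464), -178)]
[0.50636581 0.08663151 0.16009893] 6.775 [ 0.50271082  0.26858653 -1.40566827] [ 3.16404539e+01  8.57019784e+00 -2.48860289e+01  1.42942818e-02
 -5.65314288e+01 -2.97346478e+01]
```

View pics/s1.png

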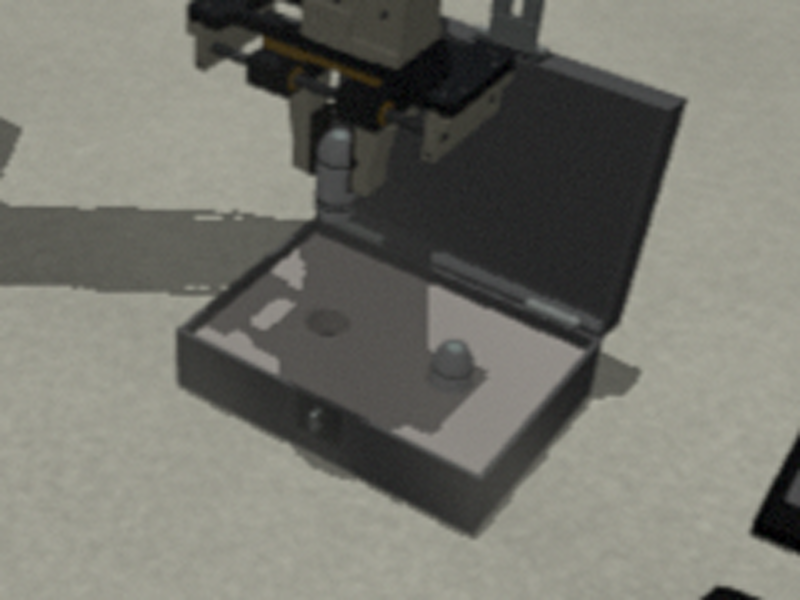

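The crop shows the long objective hanging upright in the fingers (335,170), and the empty well is visible at (328,322). I'll measure the object's axis from the depth image.

```bash
python3 - <<'E'
from h import *
from scipy.optimize import least_squares
def fit(W,m,x0,r=.014):
    q=W[m]; o=least_squares(lambda c:np.hypot(q[:,0]-c[0],q[:,1]-c[1])-r,x0,loss='soft_l1',f_scale=.001); return o.x.round(4),len(q),np.std(o.fun).round(5)
W=cloud('scene',np.load('scene1.npz')['d']); X,Y,Z=np.moveaxis(W,-1,0)
near=np.hypot(X-.506,Y-.087)<.025
# underside at .126, barrel .133-.178; tip of fingers .16
for a,b in((.134,.156),(.134,.145),(.145,.157)):
    m=near&(Z>a)&(Z<b); print('held',fit(W,m,[.506,.087]))
z=Z[near&(Z>.1)]; print('zmin',np.nanmin(z))
# same method before: long in tray (scene0, top0), stored objective
for n in('scene','top'):
    W0=cloud(n,np.load(n+'0.npz')['d']); X,Y,Z=np.moveaxis(W0,-1,0)
    print(n,'tray long',fit(W0,(np.hypot(X-.645,Y+.267)<.02)&(Z>.028)&(Z<.05),[.645,-.267]),
      'stored',fit(W0,(np.hypot(X-.606,Y-.0905)<.02)&(Z>.042)&(Z<.056),[.606,.09]))
print('tcp',robot.read_position(),robot.read_tcp_rot()[:,1])
# well by hole in depth + colour ellipse at half threshold
for n,(u,v) in(('top',(200.5,210.2)),('scene',(277.8,186.2))):
    for k in(0,1):
        if n=='top' and k: continue
        p=np.load(f'{n}{k}.npz')['p']; g=cv2.resize(cv2.cvtColor(p,cv2.COLOR_RGB2GRAY),None,fx=8,fy=8,interpolation=cv2.INTER_CUBIC)
        U,V=int((u+.5)*8),int((v+.5)*8); r=96; s=g[V-r:V+r,U-r:U+r]
        for f in(.5,.65,.8):
            lo,hi=np.percentile(s,3),np.percentile(s,60); m=(s<lo+f*(hi-lo)).astype(np.uint8)
            kk,lab,st,ce=cv2.connectedComponentsWithStats(m); j=lab[r,r] or 1+np.argmax(st[1:,4])
            c=max(cv2.findContours((lab==j).astype(np.uint8),0,1)[0],key=len)
            P=np.array([ray(n,(x+U-r+.5)/8-.5,(y+V-r+.5)/8-.5,.038)[:2] for x,y in c[:,0]],np.float32)
            print(n,k,f,cv2.minEnclosingCircle(P),cv2.fitEllipse(P)[:2])
E
```

```text
held (array([0.5067, 0.0874]), 92, np.float64(0.00122))
held (array([0.5068, 0.0872]), 34, np.float64(0.00103))
held (array([0.5065, 0.0875]), 62, np.float64(0.00138))
zmin 0.13095605629043838
scene tray long (array([ 0.6444, -0.2652]), 115, np.float64(0.00065)) stored (array([0.6055, 0.0941]), 68, np.float64(0.00133))
top tray long (array([ 0.6459, -0.2669]), 38, np.float64(0.00055)) stored (array([0.6073, 0.0929]), 32, np.float64(0.00138))
tcp [0.50638587 0.08634443 0.15992537] [-9.99457393e-01 -3.29381089e-02  2.02069286e-05]
top 0 0.5 ((0.5058792233467102, 0.08770059794187546), 0.015012898482382298) ((0.5056983232498169, 0.08744599670171738), (0.02864283137023449, 0.02908867970108986))
top 0 0.65 ((0.506099283695221, 0.08759208768606186), 0.01605132594704628) ((0.5058646202087402, 0.0876307561993599), (0.030931593850255013, 0.03113628178834915))
top 0 0.8 ((0.5061790943145752, 0.08792217075824738), 0.017512589693069458) ((0.5060051083564758, 0.08774860203266144), (0.03326835110783577, 0.03383588045835495))
scene 0 0.5 ((0.5059890151023865, 0.08800103515386581), 0.0164434798061847
[... 223 characters left out ...]
22186636924744, 0.03322785720229149))
scene 0 0.8 ((0.5058720707893372, 0.08837422728538513), 0.018651502206921577) ((0.5053564310073853, 0.08787558972835541), (0.03418819233775139, 0.0357666052877903))
scene 1 0.5 ((0.5057138204574585, 0.086166150867939), 0.01656830683350563) ((0.5059945583343506, 0.08590491116046906), (0.029842771589756012, 0.03120112605392933))
scene 1 0.65 ((0.5056492686271667, 0.0866428017616272), 0.017555201426148415) ((0.5058751702308655, 0.0861341580748558), (0.031393446028232574, 0.033518657088279724))
scene 1 0.8 ((0.5047461986541748, 0.08749541640281677), 0.019142696633934975) ((0.5055162310600281, 0.08638118207454681), (0.03256930410861969, 0.035648249089717865))
```

```bash
cat > ins.py <<'E'
from h import *
W=np.array([.5058,.0869]); robot.servo_line([*W,.075],speed=.08); robot.dwell(.3)
f0=np.array(robot.read_force()); print('f0',f0.round(2),robot.read_position())
z=.066
while z>.0415:
    robot.servo_line([*W,z],speed=.03); robot.dwell(.05); f=np.array(robot.read_force())-f0; p=robot.read_position()
    print(round(z,4),f.round(2),p.round(4))
    if f[2]>6: break
    if np.hypot(*f[:2])>1.5: W=W+np.clip(f[:2]*.0001,-.0006,.0006)
    z-=.002 if z>.045 else .001
print(robot.read_t())
E
python3 ins.py
```

```text
f0 [-0.15 -0.01 -2.09] [0.50594346 0.08698218 0.07529229]
0.066 [ 0.97 -1.27  0.67] [0.5058 0.0869 0.0659]
0.064 [-0.11 -0.28  0.26] [0.5059 0.0868 0.064 ]
0.062 [-0.3  -0.53  1.85] [0.5059 0.0867 0.0619]
0.06 [-1.47  0.69  7.53] [0.5063 0.087  0.0606]
9.7917
```

```bash
cat > sp.py <<'E'
from h import *
C=np.array([.5058,.0869]); robot.servo_line([*C,.066],speed=.05); robot.dwell(.2)
f0=np.array(robot.read_force()); t0=np.array(robot.read_ft_torque())
cand=[(0,0)]+[(r*np.cos(a),r*np.sin(a)) for r in(.8,1.5) for a in np.arange(0,2*np.pi,np.pi/3)]
W=None
for dx,dy in cand:
    c=C+np.array([dx,dy])/1000; robot.servo_line([*c,.0632],speed=.05); robot.servo_line([*c,.0602],speed=.03); robot.dwell(.1)
    f=np.array(robot.read_force())-f0; t=np.array(robot.read_ft_torque())-t0
    print(round(dx,2),round(dy,2),f.round(2),t.round(3),robot.read_position().round(4))
    if f[2]<2.5: W=c; break
print(robot.read_t())
E
python3 sp.py
```

```text
0 0 [-0.59  2.27 -0.62] [ 0.729 -0.2    0.059] [0.506  0.0872 0.0601]
10.8583
```

```bash
cat > in2.py <<'E'
from h import *
W=np.array([.5058,.0871]); z=.059
while z>.0409:
    robot.servo_line([*W,z],speed=.03); robot.dwell(.06); f=np.array(robot.read_force())+[0,0,2.]; p=robot.read_position()
    print(round(z,4),f.round(2),p.round(4),W.round(5))
    if f[2]>7: break
    f[:2][abs(f[:2])<1]=0; W=W+np.clip(f[:2]*.00008,-.0003,.0003)
    z-=.002 if z>.046 else .001
print(robot.read_t(),robot.read_ft_torque())
E
python3 in2.py
```

```text
0.059 [0.8  1.27 0.47] [0.5058 0.0872 0.0589] [0.5058 0.0871]
0.057 [0.56 1.56 0.2 ] [0.5057 0.0872 0.0569] [0.5058 0.0872]
0.055 [-0.33  1.86 -0.85] [0.5057 0.0873 0.0548] [0.5058  0.08733]
0.053 [-0.91  1.5  -0.77] [0.5057 0.0874 0.0529] [0.5058  0.08747]
0.051 [ 0.24  1.34 -0.16] [0.5056 0.0874 0.0508] [0.5058 0.0876]
0.049 [-1.03 -0.45  0.59] [0.5057 0.0875 0.0489] [0.5058 0.0877]
0.047 [-0.23 -0.24  0.05] [0.5056 0.0876 0.0469] [0.50572 0.0877 ]
0.045 [ 0.3  -0.14  0.79] [0.5057 0.0876 0.0449] [0.50572 0.0877 ]
0.044 [-0.17 -0.81  0.9 ] [0.5057 0.0877 0.044 ] [0.50572 0.0877 ]
0.043 [-0.04  0.43 -0.07] [0.5057 0.0877 0.043 ] [0.50572 0.0877 ]
0.042 [0.02 0.56 0.28] [0.5057 0.0877 0.042 ] [0.50572 0.0877 ]
0.041 [-2.22  0.17 10.29] [0.5058 0.0877 0.0418] [0.50572 0.0877 ]
14.5583 [0.00933984 1.41938865 0.07813858]
```

```bash
python3 - <<'E'
from h import *
robot.servo_line([.5057,.0877,.0418],speed=.03); robot.move_gripper(.5); robot.dwell(.3)
print(robot.read_grip_width(),robot.read_finger_force(),robot.read_force())
robot.servo_line([.5057,.0877,.13],speed=.08); robot.servo_line([.45,-.05,.25],speed=.3)
for n in('scene','top'):
    p,d=robot.grab_frame(n); np.savez(f'{n}2.npz',p=p,d=d)
    W=cloud(n,d); X,Y,Z=np.moveaxis(W,-1,0)
    m=(np.hypot(X-.506,Y-.0877)<.02)&(Z>.066)&(Z<.085); print(n,'obj',m.sum(),np.nanmean(W[m],0),np.nanmax(Z[m]))
    # case frame
    a=np.radians(2); c=np.array([.5557,.0894]); ex=np.array([np.cos(a),np.sin(a)]); ey=np.array([-ex[1],ex[0]])
    D=W[...,:2]-c; u=D@ex; v=D@ey
    lid=(abs(u)<.11)&(Z>.09)&(Z<.2)&(v>.05)&(v<.2)
    A=np.c_[u[lid],v[lid],Z[lid]]; 
    for k in range(3):
        # v = a + b*z + c*u
        M=np.c_[np.ones(len(A)),A[:,2]-.05,A[:,0]]; s,*_=np.linalg.lstsq(M,A[:,1],rcond=None); r=abs(M@s-A[:,1]); A=A[r<max(.002,2*r.std())]
    print(' lid face v=',s.round(4),len(A),'theta',np.pi/2+np.arctan(s[1]))
    h=(abs(u)<.03)&(Z>.222)&(v>.05); q=np.c_[u[h],v[h],Z[h]]; print(' hasp',q.min(0).round(4),q.max(0).round(4),np.median(q[q[:,2]>q[:,2].max()-.006],0).round(4))
    h=(abs(u)<.12)&(Z>.19)&(abs(u)>.03)&(v>.05); q=np.c_[u[h],v[h],Z[h]]; print(' lidtop',q.min(0).round(4),q.max(0).round(4))
    f=(abs(u)<.1)&(abs(u)>.02)&(Z>.01)&(Z<.048)&(v<-.075)&(v>-.1); q=np.c_[u[f],v[f]]; print(' front',len(q),np.polyfit(q[:,0],q[:,1],1) if len(q)>20 else '')
    st=(abs(u)<.008)&(Z>.025)&(Z<.047)&(v<-.088)&(v>-.105); print(' staple',st.sum(),u[st].mean(),v[st].min() if st.any() else '')
print(robot.read_t())
E
```

```text
0.4985176257348198 0.0 [0.48655853 0.69103502 0.35256501]
scene obj 69 [0.50856751 0.0845273  0.07145417] 0.07656227147329764
 lid face v= [0.1159 0.184  0.0074] 2908 theta 1.752789962688894
 hasp [-0.0294  0.1232  0.2221] [0.0299 0.947  0.2681] [0.0003 0.1289 0.2657]
 lidtop [-0.12    0.1113  0.19  ] [0.1198 0.9485 0.278 ]
 front 792 [ 0.00643788 -0.08282671]
 staple 16 0.0013885298177346813 -0.09475993048332614<stdin>:8: RuntimeWarning: Mean of empty slice
Traceback (most recent call last):
ValueError: zero-size array to reduction operation fmax which has no identity
```

```bash
cat >> h.py <<'E'
A_=np.radians(2.3); C_=np.array([.5057,.0877])+.05*np.array([np.cos(A_),np.sin(A_)])
def cw(u,v,z): return np.array([*(C_+u*np.array([np.cos(A_),np.sin(A_)])+v*np.array([-np.sin(A_),np.cos(A_)])),z])
E
python3 - <<'E'
from h import *
robot.move_gripper(0.0)
p=robot.read_position(); robot.servo_line([p[0],p[1],.34],speed=.3)
P=cw(-.075,.188,.33); R=best(P,[92.3,-87.7]); robot.goto(P,R)
robot.servo_line(cw(-.075,.188,.168),speed=.2); robot.dwell(.1); f0=np.array(robot.read_force()); print(f0,robot.read_t())
for th in np.r_[np.arange(1.75,.09,-.12),.05]:
    r=.13; v=.085-r*np.cos(th)+.032*np.sin(th)+.021*np.sin(max(th,0)); z=.05+r*np.sin(th)+.032*np.cos(th)
    robot.servo_line(cw(-.075,v,z+.002),speed=.12); f=np.array(robot.read_force())-f0; print(round(th,2),f.round(1))
    if np.linalg.norm(f)>35: break
x=robot.read_position()
for z in np.arange(x[2]-.002,.077,-.001):
    robot.servo_line([x[0],x[1],z],speed=.05); robot.dwell(.05); f=np.array(robot.read_force())-f0; print(round(z,4),f.round(1))
    if f[2]>25: break
print(robot.read_position(),robot.read_t())
E
```

```text
yaw options [(np.float64(121.62721823246908), 92.3), (np.float64(58.37278176753094), -87.7)]
[-0.56026568  0.94640379  0.74260805] 21.4167
1.75 [-0.3 -0.6 -0.9]
1.63 [0.2 0.  0.1]
1.51 [ 0.8 -0.6 -0.7]
1.39 [-0.1 -2.  -2. ]
1.27 [ 0.7 -0.8 -1.1]
1.15 [ 1.2 -1.1 -0.5]
1.03 [ 0.8 -1.3 -1.3]
0.91 [ 1.1 -0.1 -1.2]
0.79 [ 0.8 -0.2  0.4]
0.67 [ 0.8 -0.7 -0.7]
0.55 [ 0.  -0.6 -0.7]
0.43 [ 0.6  0.1 -0.3]
0.31 [ 1.  -1.  -0.5]
0.19 [ 1.2 -0.5 -1.2]
0.05 [-0.6 -0.8 -0.4]
0.0886 [ 0.1 -1.2 -0.6]
0.0876 [ 1.1 -1.1 -0.9]
0.0866 [ 1.1 -1.3 -1.7]
0.0856 [ 0.8  0.  -0.6]
0.0846 [ 1.3 -1.3 -0.6]
0.0836 [ 0.9 -0.2  0.3]
0.0826 [ 0.4 -1.  -1.1]
0.0816 [-3.4 -0.9  8.2]
0.0806 [-6.5 -1.1 18. ]
0.0796 [-11.1   0.1  29.7]
[0.48251588 0.04446482 0.08200266] 28.925
```

```bash
python3 - <<'E'
from h import *
p=robot.read_position(); robot.servo_line([p[0],p[1],.15],speed=.2); robot.servo_line([.42,-.08,.25],speed=.3)
for n in('scene','top'):
    p,d=robot.grab_frame(n); np.savez(f'{n}3.npz',p=p,d=d); W=cloud(n,d)
    a=A_; D=W[...,:2]-C_; u=D@np.array([np.cos(a),np.sin(a)]); v=D@np.array([-np.sin(a),np.cos(a)]); Z=W[...,2]
    m=(abs(u)<.1)&(abs(v)<.07)&(Z>.06)&(Z<.12); s=np.linalg.lstsq(np.c_[np.ones(m.sum()),u[m],v[m]],Z[m],rcond=None)[0]; print(n,'lid z',s.round(4),m.sum())
    h=(abs(u)<.017)&(v<-.09)&(v>-.15)&(Z>.03)&(Z<.12); q=np.c_[v[h],Z[h]]; print(len(q)); o=np.argsort(q[:,0]); print([b.mean(0).round(4).tolist() for b in np.array_split(q[o],6)], q.min(0),q.max(0))
    print('u',u[h].min(),u[h].max())
print(robot.read_t())
p=np.load('scene3.npz')['p']; cv2.imwrite('pics/s3.png',cv2.resize(p[90:270,180:420,::-1],(800,600),interpolation=cv2.INTER_CUBIC))
E
```

```text
scene lid z [0.0818 0.0012 0.0008] 3464
266
[[-0.1345, 0.0596], [-0.1282, 0.0613], [-0.1194, 0.0619], [-0.1102, 0.0629], [-0.1028, 0.0639], [-0.0943, 0.0649]] [-0.13674798  0.05435734] [-0.09057316  0.06713869]
u -0.016868037659717127 0.01694853776064592
top lid z [ 0.0827  0.0003 -0.001 ] 4103
129
[[-0.1207, 0.0648], [-0.1118, 0.0652], [-0.1054, 0.0643], [-0.1004, 0.0653], [-0.0958, 0.0658], [-0.0917, 0.067]] [-0.12705432  0.05946842] [-0.09019958  0.0732162 ]
u -0.005640311274489587 0.016735305852231874
30.25
```

View pics/s3.png

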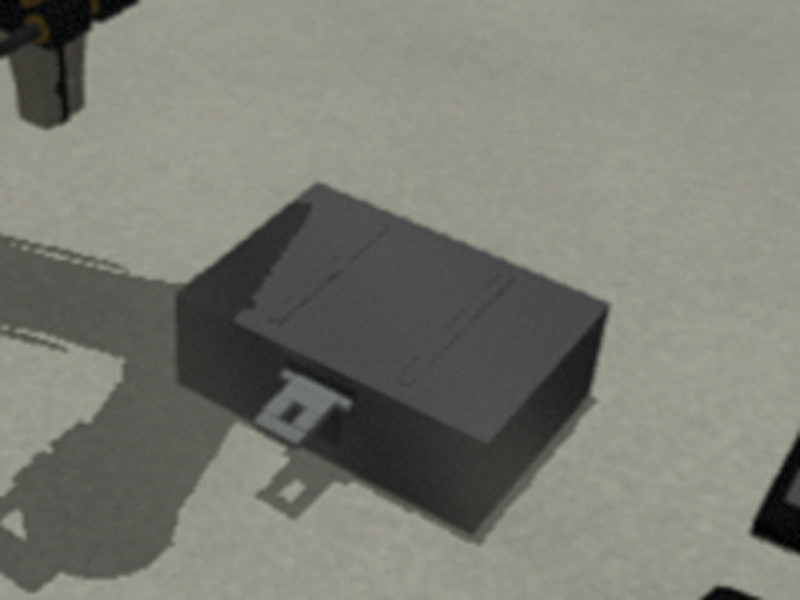

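The lid is closed, and the hasp sticks out at about 1.45 rad, around crop pixel (300,408). Next is the hasp sweep.

```bash
python3 - <<'E'
from h import *
P=cw(0,-.130,.15); R=best(P,[2.3,-177.7]); robot.goto(P,R); robot.dwell(.1); f0=np.array(robot.read_force())
pv,pz=-.091,.062
for ph in np.arange(1.8,-.01,-.15):
    v=pv-.036*np.sin(ph)-(.004+.0095)*max(np.cos(ph),0); z=pz-.036*np.cos(ph)+.004*np.sin(ph)
    robot.servo_line(cw(0,v,z),speed=.08); f=np.array(robot.read_force())-f0; print(round(ph,2),round(v,4),round(z,4),f.round(1))
    if np.linalg.norm(f)>25: break
for i in range(6):
    v+=.001; robot.servo_line(cw(0,v,z),speed=.03); robot.dwell(.1); f=np.array(robot.read_force())-f0; print(round(v,4),f.round(1))
    if f[1]<-12: break
print(robot.read_position(),robot.read_t())
E
```

```text
yaw options [(np.float64(90.04761580243944), 2.3), (np.float64(89.95238419756059), -177.7)]
1.8 -0.1261 0.0741 [ 0.8 -0.5  0.1]
1.65 -0.1269 0.0688 [-0.4  0.6  0.2]
1.5 -0.1279 0.0634 [ 0.  -0.1 -0.1]
1.35 -0.1291 0.058 [ 0.  -1.3 -0. ]
1.2 -0.1294 0.0527 [ 0.1 -0.7  0.3]
1.05 -0.1289 0.0476 [ 0.2 -0.   0.3]
0.9 -0.1276 0.0428 [ 1.1 -0.8 -0.2]
0.75 -0.1254 0.0384 [-0.1 -1.   1. ]
0.6 -0.1225 0.0345 [ 1.3 -0.3 -0.3]
0.45 -0.1188 0.0313 [-0.3 -0.7  0.4]
0.3 -0.1145 0.0288 [ 0.3 -0.1  0.1]
0.15 -0.1097 0.027 [ 0.1 -1.2  0.4]
0.0 -0.1045 0.026 [ 0.3 -6.   2.5]
-0.1035 [  2.9 -12.4   0.6]
[ 0.55978075 -0.01520879  0.0261277 ] 36.2
```

```bash
python3 - <<'E'
from h import *
robot.servo_line(cw(0,-.16,.027),speed=.1); robot.servo_line(cw(0,-.16,.2),speed=.2); robot.servo_line([.4,-.18,.28],speed=.3)
for n in('scene','top'):
    p,d=robot.grab_frame(n); np.savez(f'{n}4.npz',p=p,d=d); W=cloud(n,d)
    a=A_; D=W[...,:2]-C_; u=D@np.array([np.cos(a),np.sin(a)]); v=D@np.array([-np.sin(a),np.cos(a)]); Z=W[...,2]
    m=(abs(u)<.1)&(abs(v)<.07)&(Z>.06)&(Z<.12); print(n,np.linalg.lstsq(np.c_[np.ones(m.sum()),u[m],v[m]],Z[m],rcond=None)[0].round(4))
    for zz in(.02,.03,.04,.05,.06):
        h=(abs(u)<.015)&(v<-.07)&(v>-.15)&(abs(Z-zz)<.004); print(zz,h.sum(),np.median(v[h]).round(4) if h.any() else '')
print(robot.read_t())
p=np.load('scene4.npz')['p']; cv2.imwrite('pics/s4.png',cv2.resize(p[90:270,180:420,::-1],(800,600),interpolation=cv2.INTER_CUBIC))
E
```

```text
scene [0.0818 0.0016 0.001 ]
0.02 25 -0.0931
0.03 36 -0.0928
0.04 30 -0.0929
0.05 33 -0.0933
0.06 38 -0.0929
top [ 0.0825  0.0023 -0.0001]
0.02 0 
0.03 0 
0.04 0 
0.05 4 -0.0944
0.06 10 -0.0902
38.8917
```

View pics/s4.png

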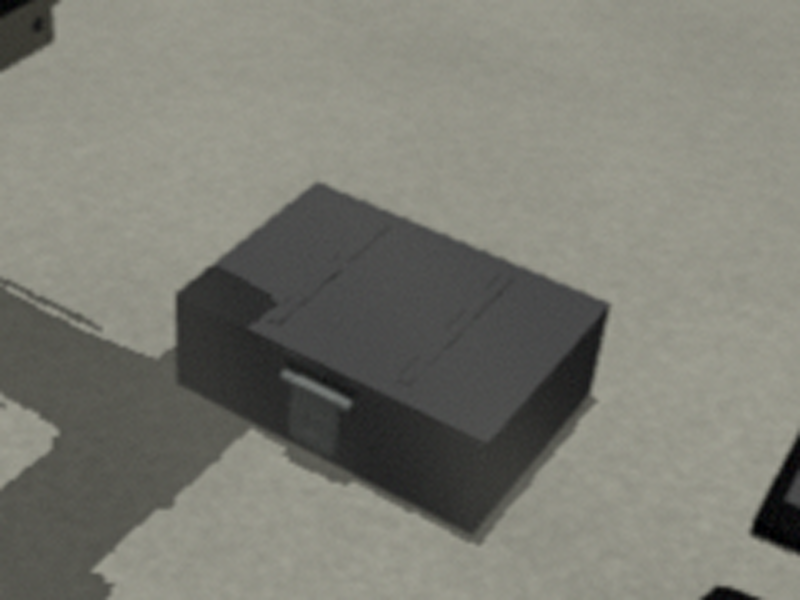

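The hasp hangs vertical and flat at about (315,415), with its face at constant v from z = 20 to 60 mm. The lid is level and closed.

```bash
python3 -c "
from rig import robot
print(robot.job_done())"
```

```text
the job is handed in; nothing more can be done
None
```

I handed the job in at about 39 s of the 59 s limit: the long objective is in the empty well, the lid is closed, and the hasp lies flat over the staple; the hand-in call gave no pass/fail result.

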